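# Tap home the lock pins of the TV anchor bracket

### The job

Pick up the small mallet and with it, not the fingers, drive both orange-headed spring pins of the TV anchor bracket down, the left one (as seen from the robot) first, then the right: square on along their slanted length, each until it bottoms in its hole and takes a firm push of 20 newtons without giving, but never more than 40. How far each still has to go cannot be seen, only felt. Then put the mallet in the wide compartment of the tool tray, standing on a face as it was found, its handle along the compartment and its head at the blue-pad end; leave everything else on the bench where it is.

Things in the scene. Friction and masses are not known exactly. Their poses are not given: they have to be found in the camera images.
- mallet: Stubby mallet, 0.18-0.35 kg, standing on a striking face. Head 70 mm high: two 40 x 40 mm rubber faces, 36 mm blue body between. Wooden handle, section 22 (y) x 24 (z) mm, leaves the head at mid height to -x: x -18 to -130 mm, centre line at z 35 mm. Origin: centre of the lower face; z: striking direction (head's length); x points from handle to head.
- mallet_grip (a point): Point on the centre line of the mallet's handle, 50 mm from the head's axis (-50, 0, 35 mm in the mallet's frame): a place to grip, near the head.
- anchor: TV anchor bracket of bent metal, fixed: foot 150 (x) x 170 (y) x 6 mm; on it a sloped plate, 100 mm up the slope x 150 mm wide x 8 mm, that carries the two pins and descends to -x at 20 degrees (0.349 rad); back edge about 80 mm high. Origin: centre of the foot's underside.
- pin_left: Orange head of the spring pin on the bracket's +y side: disc 18 mm across, 6 mm thick, on a 12 mm shaft. Origin: centre of its top; z: the pin's length, out of the plate, leaning 0.349 rad to the bracket's -x. Top starts 9 to 33 mm off the plate, slides down 5 to 17 mm against 7 to 11 N, stays where left, and bottoms 4 to 16 mm off the plate, at a depth only touch can tell.
- pin_right: The same pin on the bracket's -y side, 90 mm from the other.
- pin_left_seat (a point): Point on the sloped plate's surface where pin_left goes in, (0, 45, 62) mm in the bracket's frame; the pin's axis passes through it.
- pin_right_seat (a point): The same for pin_right, (0, -45, 62) mm in the bracket's frame.
- tray: Wooden tool tray, does not shift: 210 (x) x 135 (y) x 20 mm outside, walls and floor 5 mm; a lengthwise divider makes a wide compartment (+y side) and a narrow one (-y side). Origin: centre of its underside; x runs along the compartments to the end with the blue pad.
- tray_slot (a point): Centre of the floor of the wide compartment, 200 (x) x 67 (y) mm inside, walls 15 mm above this point; axes as the tray's. A thin blue pad covers the floor from x = 42 to 97 mm: the end for the mallet's head.
- spare_bracket: Flat steel strip 120 x 26 x 6 mm lying in the tray's narrow compartment; leave alone. Origin: centre of its underside.
- speaker: Black speaker 90 x 170 x 100 mm; leave alone. Origin: centre of its underside.
- candy_jar: Glass candy jar with lid, 100 mm diameter, 96 mm high; leave alone. Origin: centre of its underside.
- remote: Remote control in green silicone, 170 x 48 x 20 mm; leave alone. Origin: centre of its underside.
- elephant: Blue ceramic elephant, about 120 mm long, 90 mm high; leave alone. Origin: centre of its underside.
- key_bowl: Steel bowl 120 mm across, 45 mm high; leave alone. Origin: centre of its underside.
Things that resemble listed ones, but are neither listed nor needed, are in the scene too. Leave any green look-alike of the mallet alone. Leave any red look-alike of the tray alone.

How it is judged:
By the outcome, as a careful person would: the job done as asked, in the order asked, and still so for the second after the job is handed in, with the robot touching nothing.
It also fails if it takes over 51 s, if anything falls off the work surface, if the arm or the gripper's body presses on something with over 40 N, if the wrist force passes 120 N, or if a joint passes its speed limit or range.

### The arm

A 6-joint arm with a two-finger parallel gripper is mounted at the origin on the work surface. World frame = base frame: x ahead of the robot, y to its left, z up, the work surface at z = 0. Lengths are in mm, angles in rad, forces in N, time in s.
With the tool pointing down it reaches from about 325 to 850 mm from the base axis. Payload 15.5 kg.
Tool frame: the origin (TCP) lies at the very end of the fingers, on their centre line; the grasp point (between the pads) lies 19 mm behind it; z points along the fingers, y is the line along which they close (so a half turn about z gives the same grasp; the last joint's range is limited). The gripper opens to 91 mm and grips with 3 to 60 N. Pads are 32 mm wide; open, the fingers measure 118 mm over their backs; the gripper's body (76 mm by 178 mm) begins 60 mm behind the grasp point.
Start: joints at [-1.438, 0.494, 1.345, -0, 1.302, -0.096], TCP at [141.757, -608.713, 213.915] pointing down, gripper open.
Joint ranges: [-2.91, 2.91], [-0.82, 2.16], [0.22, 2.67], [-1.22, 4.37], [0.12, 2.79], [-3.08, 3.08]. Speed limits (rad/s): [1.89, 1.89, 2.57, 3.01, 3.01, 3.01].

### API

Orientations are given as a rotation vector (axis times angle).
In Python, from workcell import robot gives the robot as it stands.
- The arm moves only by the tool send_rows, never from a script. Its argument "steps" is a list that holds one entry, the list of rows, each a list of 4 numbers: the shift along the tool's x, y, z in mm, then the turn about the tool's z in rad. In form: [[[dx, dy, dz, twist], ...]]. A call has 1 to 12 rows; each row is the pose to reach, as a shift and turn from the pose commanded when the call began, along the tool's axes at that moment; what a row does not reach only later rows make up. A row lasts 1/12 s, in which the tool goes at most 41.7 mm and 7.16 degrees, less where a joint would pass 70% of its speed; a pose out of reach is approached as far as the arm can. A call with a gripper value outside its range is refused whole. "hand" is the finger opening in mm, from 0 to 91.2, set as the call begins (left out, the last holds). The fingers move at their own pace and stop on an object; "force" is the grip in N (left out, the last holds). Time passes only in rows, so rows that repeat a pose let the fingers close. It gives the time, the measured TCP pose, the force, the opening and the grip force at its end, in the units of the state.
- robot.sense(): the state, without advancing time (a new reading comes with each control period).
- robot.get_image(name): name is "scene" or "side" or "wrist"; returns the picture (400x640x3 uint8, red, green, blue); there is no depth.
- robot.camera_info(name): a dict with "mtx" (3x3 intrinsics, pixels), "R" (3x3) and "t" (3): a world point X has camera coordinates R X + t. Camera axes: x right, y down, z forward; pixel columns grow to the right and rows downward; lengths in mm; the calibration is good to about 2 mm. A picture is of the moment at which its call begins: read the wrist's pose just before it. camera_info takes no time and is no camera call; for the wrist camera it gives the pose at the moment of the call.
- robot.sign_off(): hands the job in; it is judged then, once.
The state is a dict: "clock": time; "joint_pos": joint angles; "qvel": joint speeds; "tau": joint torques, N m; "tcp_pos": TCP position; "tcp_rot": TCP orientation; "force": force on the tool from outside, world axes, zero at the start; "torque": the same for the moment, N m; "grip_width": opening from 0.0 (shut) to 1.0 (fully open); "grasp_force": force on a finger pad.
Only numpy, scipy, OpenCV 4.12 (cv2) and the standard library are available. Lean on these libraries where they do the work, as an engineer would, in place of code of your own. Each camera call takes 0.05 s, during which the arm holds its last target. There are 200 camera calls.

## Working session

There is one attempt and no reset: what is moved stays moved. The work goes in short steps, Python scripts to look and compute and a tool call to move; the robot and the scene stay as the last step left them, time stands still between calls to the robot, and variables do not carry over. Pictures are saved under pics/ and viewed, at most 10 in all, crops included, and the job is handed in when it is done.

Besides the shell and the picture viewer there is one more tool, called after "Emit:" as name(argument=value, ...), one argument or row to a line, values as JSON. send_rows: Moves the arm, as the interface text tells. Its arguments: {"type":"object","properties":{"steps":{"type":"array","items":{"type":"array","items":{"type":"array","items":{"type":"number"}}}},"hand":{"type":"number"},"force":{"type":"number"}},"required":["steps"]}

```bash
mkdir -p pics; ls; python3 - <<'E'
from workcell import robot
import cv2,numpy as np
print(robot.sense())
for n in ("scene","side"):
    im=robot.get_image(n); cv2.imwrite(f"pics/{n}0.png",im[:,:,::-1]); c=robot.camera_info(n); print(n,np.round(c["mtx"],1).tolist(),np.round(c["R"],3).tolist(),np.round(c["t"],1).tolist())
E
```

```text
pics
{'clock': 0.0, 'joint_pos': array([-1.43747808e+00,  4.94162346e-01,  1.34615194e+00, -1.48065352e-05,
        1.30248804e+00, -9.55273531e-02]), 'qvel': array([-5.84956551e-04,  8.17839082e-04, -4.62129627e-04, -3.27143904e-05,
        6.98864530e-04, -3.16006301e-04]), 'tau': array([ 1.73682911e-03, -8.78821707e+01, -3.81863737e+01,  7.04498962e-02,
        5.28879859e-02, -8.65133757e-05]), 'tcp_pos': array([ 141.71306706, -608.32340825,  213.34417146]), 'tcp_rot': array([-3.11984733e+00, -3.58554023e-01,  5.82975274e-05]), 'force': array([ 1.09307183,  0.26204059, -0.33000639]), 'torque': array([ 0.00440727,  0.01771138, -0.01984178]), 'grasp_force': 0.0, 'grip_width': 0.9999703229346469}
scene [[450.4, 0.0, 318.8], [0.0, 450.4, 199.7], [0.0, 0.0, 1.0]] [[0.685, 0.728, 0.015], [0.598, -0.551, -0.582], [-0.416, 0.408, -0.813]] [-329.5, -238.0, 1622.5]
side [[508.1, 0.0, 324.2], [0.0, 508.1, 200.3], [0.0, 0.0, 1.0]] [[-0.993, -0.121, -0.0], [-0.081, 0.668, -0.74], [0.089, -0.734, -0.673]] [464.5, 114.9, 1614.7]
```

View pics/scene0.png

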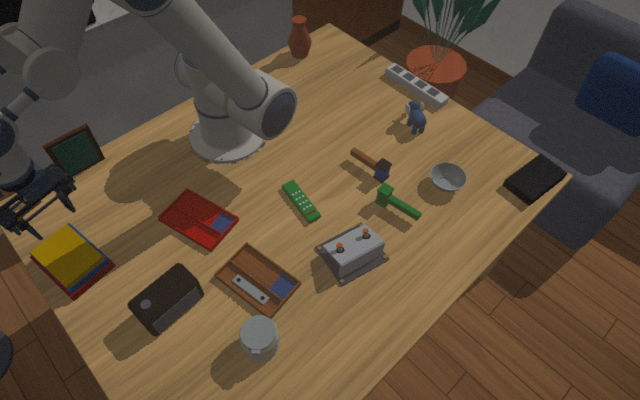

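View pics/side0.png

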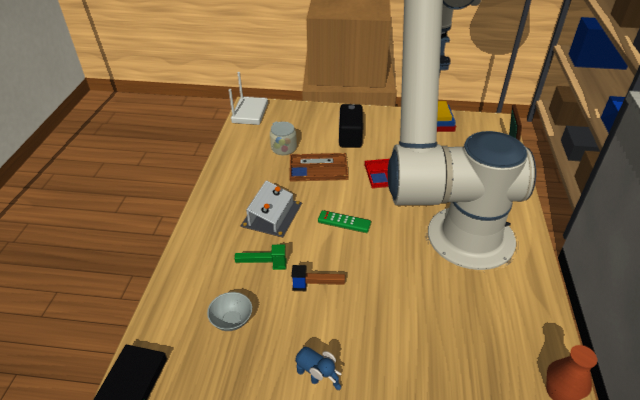

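Candidates for the mallet are the blue-bodied one, scene (383,171) / side (299,278), and the green look-alike, scene (388,198) / side (278,257). For the tray they are the brown one, scene (257,280), and the red one, scene (198,219). By the description I choose the blue mallet and the brown tray. Next is a close crop to check this, plus a first measurement.

```bash
cat > h.py <<'E'
import cv2,numpy as np
from workcell import robot
def cast(n,uv,z,c=None):
    c=c or robot.camera_info(n); R,t=np.array(c["R"]),np.array(c["t"])
    d=R.T@np.linalg.solve(np.array(c["mtx"]),[uv[0],uv[1],1.]); o=-R.T@t
    return o+d*(z-o[2])/d[2]
def tri(uvs):
    A=[];b=[]
    for n,uv,c in uvs:
        c=c or robot.camera_info(n); R,t=np.array(c["R"]),np.array(c["t"])
        d=R.T@np.linalg.solve(np.array(c["mtx"]),[uv[0],uv[1],1.]); d/=np.linalg.norm(d); o=-R.T@t
        P=np.eye(3)-np.outer(d,d); A.append(P); b.append(P@o)
    x=np.linalg.solve(sum(A),sum(b)); 
    return x
def blobs(im,lo,hi,amin=10,roi=None):
    hsv=cv2.cvtColor(im,cv2.COLOR_RGB2HSV); m=cv2.inRange(hsv,np.array(lo),np.array(hi))
    if roi: k=np.zeros_like(m); x0,y0,x1,y1=roi; k[y0:y1,x0:x1]=1; m=m*k
    n,l,s,c=cv2.connectedComponentsWithStats(m)
    return [(np.round(c[i],1).tolist(),int(s[i,4]),cv2.minAreaRect(np.argwhere(l==i)[:,::-1].astype(np.float32))) for i in range(1,n) if s[i,4]>=amin]
E
python3 - <<'E'
from h import *
s=cv2.imread("pics/scene0.png")[:,:,::-1].copy(); d=cv2.imread("pics/side0.png")[:,:,::-1].copy()
def cr(im,x,y,w=100,h=75): return cv2.resize(im[y:y+h,x:x+w],(400,300),interpolation=cv2.INTER_CUBIC)
o=np.vstack([np.hstack([cr(s,305,205),cr(d,225,165)]),np.hstack([cr(s,335,135),cr(d,270,245)])])
cv2.imwrite("pics/crop1.png",o[:,:,::-1])
for n,im,roi,r2,r3 in (("scene",s,(310,215,395,285),(340,140,400,190),(205,240,305,320)),("side",d,(235,175,310,240),(285,255,350,295),(285,150,352,185))):
    print(n,"orange",[(b[0],b[1]) for b in blobs(im,(5,150,120),(20,255,255),4,roi)])
    print(n,"blue",[(b[0],b[1]) for b in blobs(im,(100,80,40),(130,255,255),10,r2)])
    print(n,"brown",[(b[0],b[1],b[2]) for b in blobs(im,(3,90,50),(16,230,230),15,r2)])
    print(n,"pad",[(b[0],b[1],cv2.boxPoints(b[2]).round(1).tolist()) for b in blobs(im,(105,60,40),(130,255,255),10,r3)])
E
```

```text
scene orange [([365.1, 230.1], 14), ([338.9, 244.6], 17), ([384.8, 256.4], 5)]
scene blue [([382.2, 174.5], 29)]
scene brown [([363.4, 157.8], 260, ((363.30767822265625, 158.03843688964844), (31.063207626342773, 9.707252502441406), 33.690067291259766))]
scene pad [([281.6, 287.0], 294, [[269.3999938964844, 288.79998779296875], [281.0, 273.29998779296875], [294.79998779296875, 283.6000061035156], [283.20001220703125, 299.1000061035156]])]
side orange [([299.3, 179.9], 37), ([307.0, 175.8], 8), ([277.1, 188.5], 22), ([297.4, 201.7], 7), ([266.2, 205.7], 21), ([244.5, 223.5], 6), ([280.0, 233.2], 6)]
side blue [([298.8, 282.4], 145)]
side brown [([325.1, 278.3], 433, ((325.0, 278.5), (11.0, 40.0), 90.0))]
side pad [([298.9, 171.3], 121, [[292.0, 167.0], [306.0, 167.0], [306.0, 175.0], [292.0, 175.0]])]
```

View pics/crop1.png

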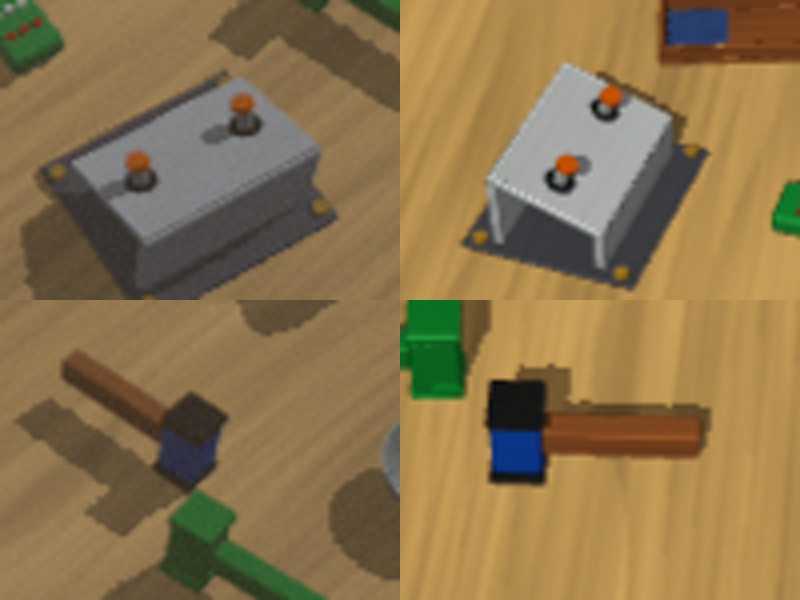

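The crop confirms the choice: blue mallet with brown handle, head at scene (383,171) and side (299,278). The bracket's tall leg is on the far (+x) side, so the plate descends towards the robot. The pin heads sit at scene (365,230) and (339,245).

```bash
python3 - <<'E'
from h import *
r=lambda v:np.round(v,1).tolist()
pL=tri([("scene",(365.1,230.1),None),("side",(266.2,205.7),None)]); pR=tri([("scene",(338.9,244.6),None),("side",(277.1,188.5),None)])
print("pins L,R",r(pL),r(pR),"yaw",np.arctan2(*( (pL-pR)[:2]*[-1,1])))
S=[cast("side",p,6) for p in [(244.5,223.5),(280,233.2),(297.4,201.7)]]; print("screws",[r(s) for s in S], r(cast("scene",(384.8,256.4),6)), r(cast("scene",(319.3,248),6)))
d=S[1]-S[2]; print("yaw y",np.arctan2(-d[0],d[1]),"yaw x",np.arctan2(*(S[0]-S[1])[[1,0]]),"ctr",r((S[0]+S[2])/2))
# mallet: head top face centre, handle ends
top=[("scene",(335+195/4,135+120/4),None),("side",(270+117/4,245+104/4),None)]
print("headtop",r(tri(top)), r(cast("scene",top[0][1],70)),r(cast("side",top[1][1],70)))
# handle top edge centreline at z=47: far end / near head
for n,a,b in (("scene",(335+72/4,135+62/4),(335+160/4,135+108/4)),("side",(270+302/4,245+125/4),(270+148/4,245+125/4))):
    print(n,r(cast(n,a,41)),r(cast(n,b,41)))
# tray outline (side) & pad
for n,q in (("scene",[[269.4,288.8],[281,273.3],[294.8,283.6],[283.2,299.1]]),("side",[[292,167],[306,167],[306,175],[292,175]])): print(n,"pad",[r(cast(n,p,6)) for p in q])
s=cv2.imread("pics/scene0.png"); d=cv2.imread("pics/side0.png")
cr=lambda im,x,y,w,h: cv2.resize(im[y:y+h,x:x+w],(400,300),interpolation=cv2.INTER_CUBIC)
cv2.imwrite("pics/crop2.png",np.hstack([cr(s,205,235,112,84),cr(d,280,145,80,60)]))
E
```

```text
pins L,R [648.2, 24.1, 83.6] [630.3, -63.9, 81.3] yaw -0.20107154459666696
screws [[724.3, 35.0, 6.0], [601.8, 64.2, 6.0], [570.5, -89.2, 6.0]] [722.4, 40.8, 6.0] [569.9, -82.0, 6.0]
yaw y -0.20148286160526388 yaw x -0.23375826296021596 ctr [647.4, -27.1, 6.0]
headtop [509.2, 259.0, 64.4] [514.1, 255.6, 70.0] [506.3, 262.5, 70.0]
scene [386.4, 247.4, 41.0] [471.8, 264.8, 41.0]
side [377.6, 241.9, 41.0] [486.2, 255.1, 41.0]
scene pad [[569.9, -275.2, 6.0], [555.5, -220.1, 6.0], [606.6, -212.3, 6.0], [619.7, -266.9, 6.0]]
side pad [[620.3, -273.4, 6.0], [569.2, -279.6, 6.0], [562.4, -233.9, 6.0], [612.6, -227.8, 6.0]]
```

View pics/crop2.png

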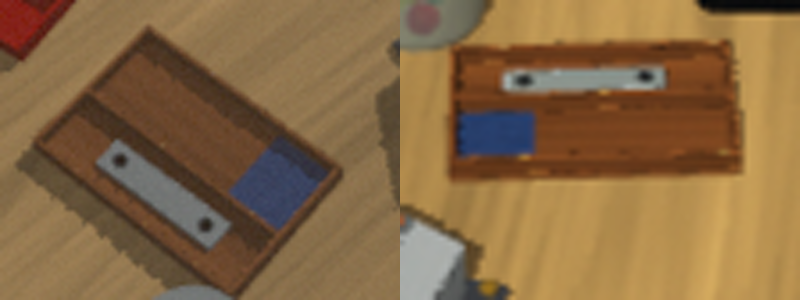

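The tray crop shows the pad at the +x end of the wide compartment and the steel strip in the narrow one. Now I move over the mallet, going round the base.

```bash
cat >> h.py <<'E'
from scipy.spatial.transform import Rotation as Ro
def yaw():
    x=Ro.from_rotvec(robot.sense()["tcp_rot"]).as_matrix()[:,0]; return np.arctan2(x[1],x[0])
def move(p,y=None,frm=None,ry=None):
    "shift in tool axes from pose (frm, ry) to world p with tool-x yaw y"
    s=robot.sense(); M=Ro.from_rotvec(s["tcp_rot"]).as_matrix()
    if ry is not None: c,q=np.cos(ry),np.sin(ry); M=np.array([[c,q,0],[q,-c,0],[0,0,-1]])
    f=s["tcp_pos"] if frm is None else np.array(frm); y0=yaw() if ry is None else ry
    return np.round(np.r_[M.T@(np.array(p)-f),0 if y is None else y0-y],3).tolist()
E
python3 - <<'E'
from h import *
print(move([440,-120,200]), move([450,250,230],0.16,[440,-120,200],yaw()))
E
```

```text
[401.265, -407.97, 13.882, 0.0] [93.653, -358.091, -30.0, 0.069]
```

Emit:
send_rows(
  steps=[
    [[400,-408,10,0],[400,-408,10,0],[400,-408,10,0],[400,-408,10,0],[400,-408,10,0],[400,-408,10,0],[400,-408,10,0],[400,-408,10,0],[400,-408,10,0],[400,-408,10,0],[440,-580,0,0],[440,-580,0,0]],
  ],
)

```text
clock: 1.1
tcp_pos: [379.7, -170.3, 208.4]
tcp_rot: [-3.121, -0.359, 0.0]
force: [1.1, 0.1, 0.1]
grip_width: 0.998
grasp_force: 0.0
```

```bash
python3 - <<'E'
from h import *
s=robot.sense(); print(s["clock"],s["tcp_pos"],move([440,250,230],0.16))
E
```

```text
1.1 [ 379.69715559 -170.32127637  208.39416785] [154.054, -395.697, -21.551, 0.069]
```

Emit:
send_rows(
  steps=[
    [[154,-396,-22,0.07],[154,-396,-22,0.07],[154,-396,-22,0.07],[154,-396,-22,0.07],[154,-396,-22,0.07],[154,-396,-22,0.07],[154,-396,-22,0.07],[154,-396,-22,0.07],[154,-396,-22,0.07],[154,-396,-22,0.07],[154,-396,-22,0.07],[154,-396,-22,0.07]],
  ],
)

```text
clock: 2.1
tcp_pos: [439.5, 251.0, 230.3]
tcp_rot: [-3.131, -0.255, -0.0]
force: [-0.7, -0.4, 0.2]
grip_width: 0.996
grasp_force: 0.0
```

```bash
python3 - <<'E'
from h import *
s=robot.sense(); print(s["clock"],s["tcp_pos"],yaw())
c=robot.camera_info("wrist"); im=robot.get_image("wrist"); cv2.imwrite("pics/w1.png",im[:,:,::-1])
print("cam at",(-np.array(c["R"]).T@c["t"]).round(),np.round(c["R"],2).tolist()); np.save("w1.npy",c,allow_pickle=True)
E
```

```text
2.1 [439.51301846 251.04084618 230.25824875] 0.16223418564542053
cam at [508. 262. 401.] [[0.16, -0.99, 0.0], [-0.96, -0.16, 0.25], [-0.25, -0.04, -0.97]]
```

View pics/w1.png

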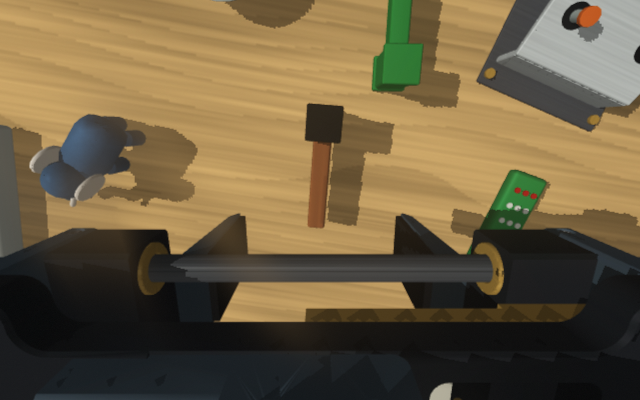

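The wrist view shows the mallet: head at (325,123), handle running down to (317,227). The green look-alike is at (398,65), clear of it.

```bash
python3 - <<'E'
from h import *
c=np.load("w1.npy",allow_pickle=True).item(); im=cv2.imread("pics/w1.png")[:,:,::-1].copy()
r=lambda v:np.round(v,1).tolist()
hb=max(blobs(im,(0,90,60),(12,255,255),100,(295,100,345,232)),key=lambda b:b[1]); print(hb)
kb=max(blobs(im,(0,0,0),(180,255,50),100,(295,95,352,150)),key=lambda b:b[1]); print(kb)
P=cv2.boxPoints(hb[2]); P=P[np.argsort(P[:,1])]; a,b=P[:2].mean(0),P[2:].mean(0)
A,B=cast("",a,47,c),cast("",b,47,c); d=A-B; print(r(A),r(B),np.linalg.norm(d),"yaw",np.arctan2(d[1],d[0]))
print("head",r(cast("",kb[0],70,c)),"dim",[r(cast("",p,70,c)) for p in cv2.boxPoints(kb[2])])
E
```

```text
([318.0, 185.6], 1013, ((318.621826171875, 184.29440307617188), (16.244327545166016, 84.0002670288086), 4.0856170654296875))
([323.7, 122.8], 1266, ((323.694091796875, 122.9764633178711), (35.2803955078125, 36.35414123535156), 4.398705005645752))
[487.3, 256.6, 47.0] [382.6, 246.9, 47.0] 105.13820213663446 yaw 0.09207185058908202
head [509.7, 258.1, 70.0] dim [[488.5, 275.8, 70.0], [526.6, 278.6, 70.0], [530.1, 240.9, 70.0], [491.9, 237.0, 70.0]]
```

```bash
python3 - <<'E'
from h import *
print(move([467.7,254.2,70],0.09),move([467.7,254.2,16],0.09))
E
```

```text
[29.057, -0.33, 160.097, 0.071] [29.094, -0.345, 214.097, 0.071]
```

Emit:
send_rows(
  hand=60,
  force=3,
  steps=[
    [[29,0,40,0.071],[29,0,80,0.071],[29,0,120,0.071],[29,0,150,0.071],[29,0,175,0.071],[29,0,195,0.071],[29,0,208,0.071],[29,0,214,0.071],[29,0,214,0.071],[29,0,214,0.071]],
  ],
)

```text
clock: 2.98
tcp_pos: [468.3, 252.3, 17.0]
tcp_rot: [3.139, 0.137, -0.0]
force: [-0.5, -0.4, 0.1]
grip_width: 0.653
grasp_force: 0.0
```

Emit:
send_rows(
  hand=10,
  force=3,
  steps=[
    [[0,0,0,0],[0,0,0,0],[0,0,0,0],[0,0,0,0],[0,0,0,0],[0,0,0,0]],
  ],
)

```text
clock: 3.48
tcp_pos: [468.2, 253.1, 16.7]
tcp_rot: [-3.138, -0.138, -0.0]
force: [-1.4, 0.4, 0.8]
grip_width: 0.248
grasp_force: 1.3
```

Emit:
send_rows(
  steps=[
    [[1.5,0,-2.6,0],[3.3,0,-5.3,0],[5,0,-7.8,0],[7,0,-10.2,0],[9,0,-12.6,0],[11.2,0,-14.9,0],[13.5,0,-17,0],[15.7,0,-19.1,0],[15.7,0,-19.1,0],[15.7,0,-19.1,0]],
  ],
)

```text
clock: 4.32
tcp_pos: [484.1, 254.4, 35.8]
tcp_rot: [-3.138, -0.138, -0.001]
force: [0.5, -0.5, -0.2]
grip_width: 0.242
grasp_force: 3.0
```

```bash
python3 - <<'E'
from h import *
s=robot.sense(); print(s["grasp_force"],s["force"],s["torque"])
a=robot.get_image("side");b=robot.get_image("scene");np.save("w2.npy",robot.camera_info("wrist"),allow_pickle=True);w=robot.get_image("wrist")
cr=lambda im,x,y,w,h: cv2.resize(im[y:y+h,x:x+w],(400,300),interpolation=cv2.INTER_CUBIC)
cv2.imwrite("pics/c3.png",np.vstack([np.hstack([cr(a,280,250,80,60),cr(b,340,120,80,60)]),np.hstack([cr(w,220,60,200,150),cr(w,0,0,640,400)])])[:,:,::-1])
E
```

```text
3.000023514032364 [ 0.54624756 -0.48168393 -0.17025985] [ 0.04982157 -0.05862851  0.02008603]
```

View pics/c3.png

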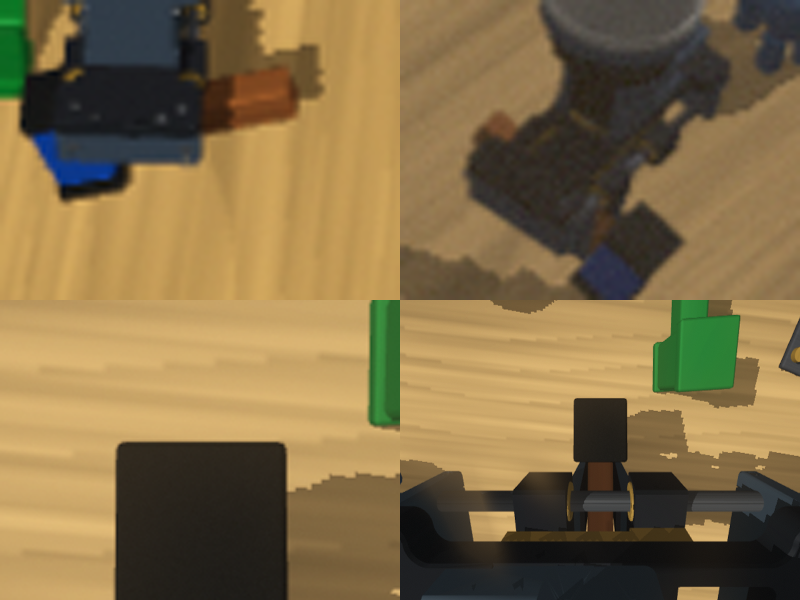

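The mallet has drooped: side view shows the head tilted forward about 20° on its front edge, front corner near (299,285). I grip firmly and lift.

Emit:
send_rows(
  force=60,
  steps=[
    [[0,0,0,0],[0,0,0,0],[0,0,0,0],[0,0,-10,0],[0,0,-30,0],[0,0,-60,0],[0,0,-95,0],[0,0,-130,0],[0,0,-165,0],[0,0,-195,0]],
  ],
)

```text
clock: 5.3
tcp_pos: [483.3, 254.3, 233.7]
tcp_rot: [-3.138, -0.138, -0.001]
force: [2.8, 1.0, -2.3]
grip_width: 0.238
grasp_force: 60.0
```

```bash
python3 - <<'E'
from h import *
s=robot.sense(); print(s["clock"],s["tcp_pos"],s["grasp_force"],s["force"],s["torque"]); y=yaw();print(y)
print(move([732,-39,231],y-np.pi+0.2-0.09+np.pi*2-0), move([732,-39,231],2.94))
E
```

```text
5.3 [483.32946009 254.25083624 233.66245009] 59.9989914894104 [ 2.78980237  1.02145922 -2.28159551] [ 0.0163862   0.04186951 -0.00356146]
0.0878894663597352
[221.968, 313.947, 2.746, -3.252] [221.968, 313.947, 2.746, -2.852]
```

Emit:
send_rows(
  steps=[
    [[20,28,0,-0.12],[40,56,0,-0.24],[60,84,0,-0.36],[80,112,0,-0.48],[100,140,0,-0.6],[120,168,0,-0.72],[135,190,0,-0.84],[150,212,0,-0.96],[165,234,0,-1.08],[180,256,0,-1.2],[195,278,0,-1.32],[205,292,0,-1.44]],
  ],
)

```text
clock: 6.3
tcp_pos: [714.2, -20.7, 230.8]
tcp_rot: [-2.263, -2.179, 0.001]
force: [0.4, 0.0, -2.7]
grip_width: 0.239
grasp_force: 60.0
```

```bash
python3 - <<'E'
from h import *
s=robot.sense(); print(s["clock"],s["tcp_pos"],yaw(),s["joint_pos"])
print(move([732,-39,231],2.94))
E
```

```text
6.3 [714.21014349 -20.70871265 230.84416071] 1.5326470604671711 [-1.12292569e-01  6.13827634e-01  1.07120261e+00 -4.17362684e-04
  1.45707396e+00 -7.40957333e-02]
[-17.6, 18.474, -0.159, -1.407]
```

Emit:
send_rows(
  steps=[
    [[-17,18,0,-0.12],[-17,18,0,-0.24],[-17,18,0,-0.36],[-17,18,0,-0.48],[-17,18,0,-0.6],[-17,18,0,-0.72],[-17,18,0,-0.84],[-17,18,0,-0.96],[-17,18,0,-1.08],[-17,18,0,-1.2],[-17,18,0,-1.32],[-17,18,0,-1.4]],
  ],
)

```text
clock: 7.3
tcp_pos: [730.2, -36.2, 231.1]
tcp_rot: [-0.324, -3.124, -0.0]
force: [-0.4, -0.3, -2.4]
grip_width: 0.239
grasp_force: 60.0
```

```bash
python3 - <<'E'
from h import *
s=robot.sense(); print(s["clock"],s["tcp_pos"],yaw())
c=robot.camera_info("wrist"); w=robot.get_image("wrist"); np.save("w4.npy",c,allow_pickle=True); a=robot.get_image("side")
cv2.imwrite("pics/side4.png",a[:,:,::-1])
print([(b[0],b[1]) for b in blobs(w,(5,150,120),(20,255,255),40)])
w=w[:300]; cv2.imwrite("pics/w4raw.png",w[:,:,::-1])
cv2.imwrite("pics/w4.png",np.vstack([w,cv2.resize(a[150:250,200:360],(640,400))[:280]])[:,:,::-1])
E
```

```text
7.3 [730.24566724 -36.16111274 231.05295317] 2.934629317281624
[([55.1, 77.5], 3112), ([67.6, 40.0], 340), ([99.9, 38.3], 3658), ([144.3, 64.5], 512), ([132.2, 20.8], 45), ([148.1, 53.7], 44), ([255.6, 58.8], 72), ([379.0, 59.6], 71), ([163.6, 85.9], 40), ([273.7, 102.6], 222), ([360.4, 101.7], 213), ([260.4, 160.5], 46), ([374.0, 161.2], 43), ([271.0, 268.4], 248)]
```

View pics/w4.png

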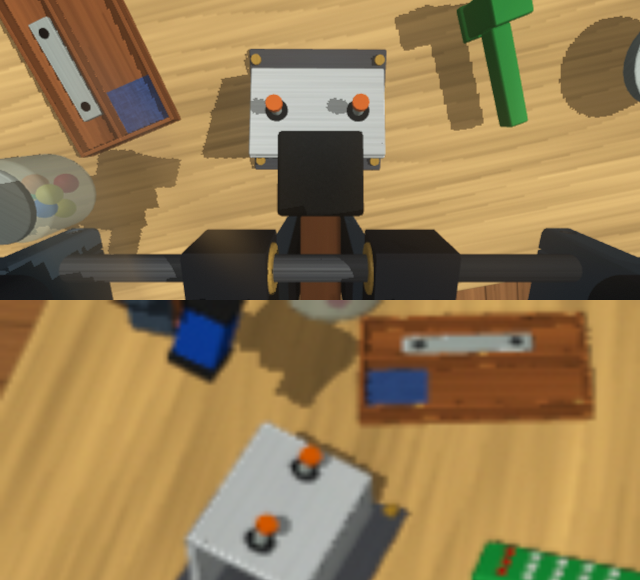

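The wrist view shows the four foot screws at (256,59), (379,60), (260,161), (374,161). The left pin is at (360,102), the right one at (274,103), and the mallet's head top spans rows 131–215.

```bash
python3 - <<'E'
from h import *
c=np.load("w4.npy",allow_pickle=True).item(); r=lambda v:np.round(v,1).tolist()
S=[cast("",p,7,c) for p in [(255.6,58.8),(379,59.6),(260.4,160.5),(374,161.2)]]; print([r(s) for s in S])
o=np.mean(S,0); ey=(S[1]-S[0]+S[3]-S[2])/2; ex=(S[2]-S[0]+S[3]-S[1])/2
yb=np.arctan2(-ey[0],ey[1]); print("origin",r(o),"yaws",yb,np.arctan2(ex[1],ex[0]),np.linalg.norm(ex),np.linalg.norm(ey))
pins=[tri([("",(360.4,101.7),c),("side",(266.2,205.7),None),("scene",(365.1,230.1),None)]),tri([("",(273.7,102.6),c),("side",(277.1,188.5),None),("scene",(338.9,244.6),None)])]
print("pins",[r(p) for p in pins])
cs,sn=np.cos(yb),np.sin(yb)
for p in pins:
    d=(p-o)[:2]; print("in bracket frame",r([cs*d[0]+sn*d[1],-sn*d[0]+cs*d[1],p[2]]))
# mallet tilt: project top-face edges for tilts
R,t,K=map(np.array,(c["R"],c["t"],c["mtx"])); s=robot.sense(); M=Ro.from_rotvec(s["tcp_rot"]).as_matrix(); g=s["tcp_pos"]-19*M[:,2]
u,z=M[:,0],-M[:,2]
for T in (12,15,18,20,22,25):
    a=np.radians(T); xm=np.cos(a)*u-np.sin(a)*z; zm=np.sin(a)*u+np.cos(a)*z
    q=[]
    for x in (20,-20):
        X=K@(R@(g+xm*(x+42)+zm*35)+t); q.append(X[1]/X[2])
    print(T,np.round(q,1))
w=cv2.imread("pics/w4raw.png"); col=w[120:235,320].max(1); print("edges",[120+i for i in np.where(np.abs(np.diff(col.astype(int)))>25)[0]])
row=w[170,250:400].max(1); print("cols",[250+i for i in np.where(np.abs(np.diff(row.astype(int)))>25)[0]])
E
```

```text
[[569.9, -84.4, 7.0], [601.9, 64.4, 7.0], [692.5, -110.5, 7.0], [724.6, 38.4, 7.0]]
origin [647.2, -23.0, 7.0] yaws -0.21198261571851085 -0.2094060629691166 125.32809536753574 152.28108789635007
pins [[648.5, 23.5, 83.4], [630.7, -64.4, 81.3]]
in bracket frame [-8.6, 45.8, 83.4]
in bracket frame [-7.5, -44.0, 81.3]
12 [130.4 222.6]
15 [127.8 218.2]
18 [125.7 214. ]
20 [124.7 211.3]
22 [123.8 208.7]
25 [122.9 205.1]
edges [np.int64(129), np.int64(130), np.int64(215)]
cols [np.int64(276), np.int64(277), np.int64(362), np.int64(363), np.int64(379)]
```

```bash
cat >> h.py <<'E'
YB=-0.211; O=np.array([647.2,-23.,0]); BX=np.array([np.cos(YB),np.sin(YB),0]); BY=np.array([-np.sin(YB),np.cos(YB),0]); Z=np.array([0,0,1.]); N=-np.sin(.349)*BX+np.cos(.349)*Z
def tcp_at(side,d): return O+side*45*BY+0.4*BY+62*Z+N*d+26.1*BX+27.8*Z
def depth(side):
    e=robot.sense()["tcp_pos"]-tcp_at(side,0); return np.round([e@N, e@BY, e@np.cross(BY,N)],2), np.round(robot.sense()["force"]@N,2)
E
python3 - <<'E'
from h import *
print(tcp_at(1,60),move(tcp_at(1,60),np.pi+YB),move(tcp_at(1,27),np.pi+YB)); print(robot.sense()["force"])
E
```

```text
[662.16717254  20.22392971 146.18290845] [78.475, 40.806, 84.854, -0.001] [67.17, 40.818, 115.857, -0.001]
[ 0.8333479   0.17299705 -3.53554137]
```

Emit:
send_rows(
  steps=[
    [[26,14,10,0],[52,27,25,0],[78.5,41,45,0],[78.5,41,65,0],[78.5,41,80,0],[78.5,41,85,0],[75,41,94,0],[71.5,41,104,0],[69,41,110,0],[68.2,41,113,0],[68.2,41,113,0]],
  ],
)

```text
clock: 8.32
tcp_pos: [673.0, 18.0, 116.9]
tcp_rot: [-0.336, -3.123, -0.0]
force: [-0.4, 0.8, -3.2]
grip_width: 0.236
grasp_force: 60.0
```

```bash
python3 - <<'E'
from h import *
print(depth(1),robot.sense()["force"],robot.sense()["torque"])
a=robot.get_image("side");b=robot.get_image("scene")
cr=lambda im,x,y,w,h: cv2.resize(im[y:y+h,x:x+w],(400,300),interpolation=cv2.INTER_CUBIC)
cv2.imwrite("pics/c5.png",np.hstack([cr(a,220,160,100,75),cr(b,310,190,100,75)])[:,:,::-1])
E
```

```text
(array([28.73,  0.1 ,  0.42]), np.float64(-2.78)) [-0.42527025  0.83951858 -3.17310982] [ 0.05203147 -0.23211144  0.00663609]
```

View pics/c5.png

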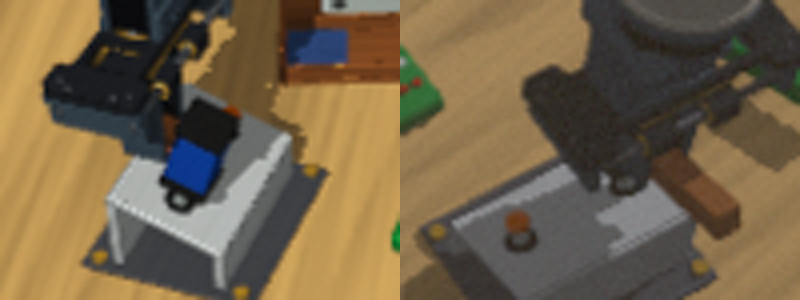

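The head sits square above the left pin, with the shaft ring visible just below it at side crop (180,200). I now press along the pin axis.

Emit:
send_rows(
  steps=[
    [[-0.7,0,1.9,0],[-1.4,0,3.8,0],[-2,0,5.6,0],[-2,0,5.6,0],[-2,0,5.6,0]],
  ],
)

```text
clock: 8.83
tcp_pos: [675.1, 17.8, 112.2]
tcp_rot: [0.335, 3.123, 0.0]
force: [0.7, 0.0, -1.1]
grip_width: 0.237
grasp_force: 60.0
```

Emit:
send_rows(
  steps=[
    [[-0.35,0,0.95,0],[-0.7,0,1.9,0],[-0.7,0,1.9,0],[-0.7,0,1.9,0]],
  ],
)

```text
clock: 9.17
tcp_pos: [675.8, 17.6, 110.3]
tcp_rot: [0.335, 3.123, 0.0]
force: [1.2, -0.1, 2.7]
grip_width: 0.236
grasp_force: 60.0
```

```bash
python3 - <<'E'
from h import *
print(depth(1),robot.sense()["force"],robot.sense()["torque"])
E
```

```text
(array([21.51,  0.33,  0.72]), np.float64(2.1)) [ 1.24941371 -0.08736871  2.68302903] [ 0.1117707  -0.30192794 -0.04221261]
```

Emit:
send_rows(
  steps=[
    [[-0.5,0,1.4,0],[-1,0,2.8,0],[-1,0,2.8,0],[-1,0,2.8,0]],
  ],
)

```text
clock: 9.5
tcp_pos: [676.6, 17.4, 107.2]
tcp_rot: [0.335, 3.124, 0.0]
force: [1.0, 0.2, 0.9]
grip_width: 0.236
grasp_force: 60.0
```

Emit:
send_rows(
  steps=[
    [[-0.5,0,1.4,0],[-1,0,2.8,0],[-1,0,2.8,0],[-1,0,2.8,0]],
  ],
)

```text
clock: 9.83
tcp_pos: [677.5, 17.3, 104.4]
tcp_rot: [-0.335, -3.124, -0.0]
force: [1.9, 0.2, 1.5]
grip_width: 0.24
grasp_force: 60.0
```

```bash
python3 - <<'E'
from h import *
print(depth(1),robot.sense()["force"],robot.sense()["torque"])
E
```

```text
(array([15.38,  0.3 ,  0.35]), np.float64(0.83)) [1.87148102 0.23502653 1.5343838 ] [ 0.13151727 -0.3258874  -0.03640119]
```

```bash
python3 - <<'E'
from h import *
w=robot.get_image("wrist")
col=w[100:240,320].max(1).astype(int); print("edges",[100+i for i in np.where(np.abs(np.diff(col))>25)[0]])
print("old", [ (b[0],b[1]) for b in blobs(w,(0,0,0),(180,255,60),1000,(270,100,370,222))])
o=cv2.imread("pics/w4raw.png")[:,:,::-1].copy(); print([ (b[0],b[1]) for b in blobs(o,(0,0,0),(180,255,60),1000,(270,100,370,222))])
a=robot.get_image("side"); print([(b[0],b[1],b[2]) for b in blobs(a,(105,120,60),(130,255,255),30,(240,160,300,225))])
print(depth(1))
E
```

```text
edges [np.int64(125), np.int64(126), np.int64(129), np.int64(130), np.int64(215), np.int64(216)]
old [([320.0, 174.5], 7294)]
[([320.0, 174.6], 7275)]
[([295.6, 171.5], 60, ((295.5, 171.5), (7.0, 7.0), 90.0)), ([266.3, 203.8], 125, ((266.1000061035156, 203.80001831054688), (12.521980285644531, 10.28591251373291), 26.56505012512207))]
(array([15.38,  0.27,  0.25]), np.float64(0.33))
```

The mallet hasn't rotated in the grip (edges unchanged), so the pin is sliding. I continue.

Emit:
send_rows(
  steps=[
    [[-0.35,0,0.95,0],[-0.7,0,1.9,0],[-0.7,0,1.9,0]],
  ],
)

```text
clock: 10.18
tcp_pos: [678.1, 17.1, 102.5]
tcp_rot: [-0.335, -3.123, -0.0]
force: [-0.8, 0.7, 3.4]
grip_width: 0.236
grasp_force: 60.0
```

Emit:
send_rows(
  steps=[
    [[-0.35,0,0.95,0],[-0.7,0,1.9,0],[-0.7,0,1.9,0]],
  ],
)

```text
clock: 10.43
tcp_pos: [678.7, 16.9, 100.6]
tcp_rot: [-0.335, -3.123, 0.0]
force: [-0.5, 0.4, 3.0]
grip_width: 0.239
grasp_force: 60.0
```

```bash
python3 - <<'E'
from h import *
print(depth(1),robot.sense()["force"],robot.sense()["torque"])
E
```

```text
(array([11.43,  0.26,  0.3 ]), np.float64(3.03)) [-0.48635068  0.36468181  3.01904798] [ 0.15505459  0.03366436 -0.00471665]
```

Emit:
send_rows(
  steps=[
    [[-0.35,0,0.95,0],[-0.7,0,1.9,0],[-0.7,0,1.9,0]],
  ],
)

```text
clock: 10.68
tcp_pos: [679.4, 16.8, 98.8]
tcp_rot: [-0.335, -3.123, 0.0]
force: [-0.9, 0.5, 4.2]
grip_width: 0.241
grasp_force: 60.0
```

Emit:
send_rows(
  steps=[
    [[-0.35,0,0.95,0],[-0.7,0,1.9,0],[-0.7,0,1.9,0]],
  ],
)

```text
clock: 10.93
tcp_pos: [680.0, 16.7, 97.9]
tcp_rot: [-0.335, -3.124, -0.0]
force: [-5.9, 0.5, 19.2]
grip_width: 0.236
grasp_force: 60.0
```

```bash
python3 - <<'E'
from h import *
print(depth(1),robot.sense()["force"],robot.sense()["torque"])
w=robot.get_image("wrist")
col=w[100:240,320].max(1).astype(int); print("edges",[100+i for i in np.where(np.abs(np.diff(col))>25)[0]])
E
```

```text
(array([8.44, 0.32, 0.6 ]), np.float64(20.09)) [-5.94348506  0.47157275 19.23053526] [0.25271879 1.39876166 0.00904745]
edges [np.int64(122), np.int64(123), np.int64(129), np.int64(130), np.int64(215), np.int64(216)]
```

Bottomed at about 20 N. I'll press slightly more to confirm it does not give, then retract.

Emit:
send_rows(
  steps=[
    [[-0.07,0,0.19,0],[-0.14,0,0.38,0],[-0.14,0,0.38,0],[-0.14,0,0.38,0]],
  ],
)

```text
clock: 11.32
tcp_pos: [680.1, 16.7, 97.9]
tcp_rot: [-0.335, -3.124, -0.0]
force: [-7.2, 1.7, 23.2]
grip_width: 0.239
grasp_force: 60.0
```

```bash
python3 - <<'E'
from h import *
print(depth(1),robot.sense()["force"],robot.sense()["torque"])
print(move(tcp_at(1,50)),move(tcp_at(-1,50)),move(tcp_at(-1,26)))
E
```

```text
(array([8.36, 0.3 , 0.62]), np.float64(24.3)) [-7.23278545  1.71587792 23.1593804 ] [0.32227028 1.98939816 0.03537954]
[14.821, -0.338, -38.915, 0.0] [14.57, -90.337, -38.922, 0.0] [6.363, -90.316, -16.369, 0.0]
```

Emit:
send_rows(
  steps=[
    [[3.4,0,-9.4,0],[8.6,0,-24,0],[14.5,0,-39,0],[14.5,-20,-39,0],[14.5,-50,-39,0],[14.5,-80,-39,0],[14.5,-90,-39,0],[12.5,-90,-33,0],[9,-90,-24,0],[7,-90,-18,0],[6.4,-90,-16.4,0],[6.4,-90,-16.4,0]],
  ],
)

```text
clock: 12.32
tcp_pos: [654.8, -68.9, 111.9]
tcp_rot: [-0.333, -3.122, -0.0]
force: [0.0, 0.0, -3.1]
grip_width: 0.24
grasp_force: 60.0
```

```bash
python3 - <<'E'
from h import *
print(depth(-1),robot.sense()["force"])
w=robot.get_image("wrist")
col=w[100:240,320].max(1).astype(int); print("edges",[100+i for i in np.where(np.abs(np.diff(col))>25)[0]])
E
```

```text
(array([23.89,  1.31, -0.89]), np.float64(-2.91)) [ 1.09190299e-03  3.17312029e-03 -3.09334742e+00]
edges [np.int64(130), np.int64(215)]
```

Emit:
send_rows(
  steps=[
    [[-0.35,0,0.95,0],[-0.7,0,1.9,0],[-1,0,2.8,0],[-1,0,2.8,0],[-1,0,2.8,0]],
  ],
)

```text
clock: 12.78
tcp_pos: [656.1, -70.0, 110.4]
tcp_rot: [0.335, 3.123, 0.0]
force: [-0.2, 3.4, 1.5]
grip_width: 0.239
grasp_force: 60.0
```

Emit:
send_rows(
  steps=[
    [[-0.35,0,0.95,0],[-0.7,0,1.9,0],[-0.7,0,1.9,0]],
  ],
)

```text
clock: 13.03
tcp_pos: [656.8, -70.3, 108.3]
tcp_rot: [0.335, 3.123, 0.0]
force: [-0.8, 3.1, 1.9]
grip_width: 0.238
grasp_force: 60.0
```

Emit:
send_rows(
  steps=[
    [[-0.35,0,0.95,0],[-0.7,0,1.9,0],[-0.7,0,1.9,0]],
  ],
)

```text
clock: 13.28
tcp_pos: [657.5, -70.6, 106.2]
tcp_rot: [0.335, 3.124, -0.0]
force: [-0.7, 2.4, 2.4]
grip_width: 0.239
grasp_force: 60.0
```

```bash
python3 - <<'E'
from h import *
print(depth(-1),robot.sense()["force"])
E
```

```text
(array([17.48,  0.22, -0.14]), np.float64(2.68)) [-0.71086488  2.36725578  2.42076352]
```

Emit:
send_rows(
  steps=[
    [[-0.35,0,0.95,0],[-0.7,0,1.9,0],[-0.7,0,1.9,0]],
  ],
)

```text
clock: 13.53
tcp_pos: [658.1, -70.7, 104.3]
tcp_rot: [0.335, 3.124, -0.0]
force: [-0.1, 2.2, 1.9]
grip_width: 0.236
grasp_force: 60.0
```

Emit:
send_rows(
  steps=[
    [[-0.35,0,0.95,0],[-0.7,0,1.9,0],[-0.7,0,1.9,0]],
  ],
)

```text
clock: 13.78
tcp_pos: [658.8, -70.9, 102.4]
tcp_rot: [0.335, 3.124, -0.0]
force: [0.8, 1.1, 2.8]
grip_width: 0.241
grasp_force: 60.0
```

Emit:
send_rows(
  steps=[
    [[-0.35,0,0.95,0],[-0.7,0,1.9,0],[-0.7,0,1.9,0]],
  ],
)

```text
clock: 14.03
tcp_pos: [659.5, -71.0, 100.5]
tcp_rot: [0.335, 3.124, -0.0]
force: [-0.1, 1.3, 2.7]
grip_width: 0.238
grasp_force: 60.0
```

Emit:
send_rows(
  steps=[
    [[-0.35,0,0.95,0],[-0.7,0,1.9,0],[-0.7,0,1.9,0]],
  ],
)

```text
clock: 14.28
tcp_pos: [660.2, -71.2, 98.7]
tcp_rot: [0.335, 3.124, -0.0]
force: [0.1, 2.3, 3.1]
grip_width: 0.236
grasp_force: 60.0
```

Emit:
send_rows(
  steps=[
    [[-0.35,0,0.95,0],[-0.7,0,1.9,0],[-0.7,0,1.9,0]],
  ],
)

```text
clock: 14.53
tcp_pos: [660.8, -71.3, 96.8]
tcp_rot: [0.335, 3.124, -0.0]
force: [-0.8, 1.2, 3.5]
grip_width: 0.241
grasp_force: 60.0
```

Emit:
send_rows(
  steps=[
    [[-0.35,0,0.95,0],[-0.7,0,1.9,0],[-0.7,0,1.9,0]],
  ],
)

```text
clock: 14.78
tcp_pos: [661.3, -71.4, 95.5]
tcp_rot: [-0.335, -3.123, 0.0]
force: [-3.4, 1.7, 14.4]
grip_width: 0.237
grasp_force: 60.0
```

```bash
python3 - <<'E'
from h import *
print(depth(-1),robot.sense()["force"])
w=robot.get_image("wrist")
col=w[100:240,320].max(1).astype(int); print("edges",[100+i for i in np.where(np.abs(np.diff(col))>25)[0]])
E
```

```text
(array([ 6.11,  0.26, -0.06]), np.float64(14.81)) [-3.40038602  1.69628853 14.41989807]
edges [np.int64(121), np.int64(122), np.int64(129), np.int64(130), np.int64(215), np.int64(216)]
```

Bottoming, at 14.8 N. Another 1 mm should give about +10 N.

Emit:
send_rows(
  steps=[
    [[-0.15,0,0.4,0],[-0.33,0,0.9,0],[-0.33,0,0.9,0],[-0.33,0,0.9,0]],
  ],
)

```text
clock: 15.17
tcp_pos: [661.7, -71.5, 95.3]
tcp_rot: [0.335, 3.123, -0.0]
force: [-6.7, 2.7, 23.1]
grip_width: 0.244
grasp_force: 60.0
```

```bash
python3 - <<'E'
from h import *
print(depth(-1),robot.sense()["force"])
print(move(tcp_at(-1,60)))
E
```

```text
(array([5.78, 0.24, 0.19]), np.float64(24.13)) [-6.71885331  2.74331434 23.08139312]
[18.7, -0.293, -50.888, 0.0]
```

Emit:
send_rows(
  steps=[
    [[3.4,0,-9.4,0],[10,0,-27,0],[18.7,0,-51,0],[18.7,0,-90,0],[18.7,0,-125,0.05],[18.7,0,-145,0.16],[18.7,0,-155,0.28]],
  ],
)

```text
clock: 15.75
tcp_pos: [644.4, -67.9, 252.6]
tcp_rot: [0.774, 3.04, -0.0]
force: [-0.2, 0.3, -3.0]
grip_width: 0.243
grasp_force: 60.0
```

```bash
python3 - <<'E'
from h import *
s=robot.sense(); print(s["clock"],s["tcp_pos"],yaw(),s["force"],move([475,-255,250],0.13))
E
```

```text
15.75 [644.38252984 -67.85145921 252.56650634] 2.643044032226085 [-0.22809122  0.3310745  -2.99516326] [59.29, -245.361, 2.093, 2.513]
```

Emit:
send_rows(
  steps=[
    [[5,-21,2,0.12],[10,-42,2,0.24],[15,-63,2,0.36],[20,-84,2,0.48],[25,-105,2,0.6],[30,-126,2,0.72],[35,-147,2,0.84],[40,-168,2,0.96],[45,-189,2,1.08],[50,-208,2,1.2],[55,-227,2,1.32],[59,-245,2,1.44]],
  ],
)

```text
clock: 16.75
tcp_pos: [474.1, -255.9, 246.8]
tcp_rot: [-2.591, -1.776, 0.001]
force: [0.4, -1.1, -3.6]
grip_width: 0.236
grasp_force: 60.0
```

```bash
python3 - <<'E'
from h import *
print(yaw(),move([475,-255,250],0.13))
E
```

```text
1.201693674152522 [1.131, 0.488, -3.209, 1.072]
```

Emit:
send_rows(
  steps=[
    [[0,0,0,0.12],[0,0,0,0.24],[0,0,0,0.36],[0,0,0,0.48],[0,0,0,0.6],[0,0,0,0.72],[0,0,0,0.84],[0,0,0,0.96],[0,0,0,1.07],[0,0,0,1.07],[0,0,0,1.07]],
  ],
)

```text
clock: 17.67
tcp_pos: [475.1, -255.2, 246.8]
tcp_rot: [-3.134, -0.222, 0.001]
force: [0.3, 0.7, -3.3]
grip_width: 0.239
grasp_force: 60.0
```

```bash
python3 - <<'E'
from h import *
s=robot.sense(); print(s["clock"],s["tcp_pos"],yaw())
c=robot.camera_info("wrist"); w=robot.get_image("wrist"); np.save("w6.npy",c,allow_pickle=True)
cv2.imwrite("pics/w6.png",w[:,:,::-1]); a=robot.get_image("scene"); cv2.imwrite("pics/scene6.png",a[:,:,::-1])
for b in blobs(w,(105,80,40),(130,255,255),200,(150,0,500,230)): 
    P=cv2.boxPoints(b[2]); print(b[:2],P.round(1).tolist(),[cast("",p,6,c)[:2].round(1).tolist() for p in P])
E
```

```text
17.6667 [ 475.14380805 -255.18669205  246.84177031] 0.14134035921540763
([326.0, 87.7], 1923) [[300.0, 65.0], [348.0, 65.0], [348.0, 108.0], [300.0, 108.0]] [[612.8, -209.8], [621.6, -271.2], [569.2, -279.9], [560.1, -216.4]]
```

View pics/w6.png

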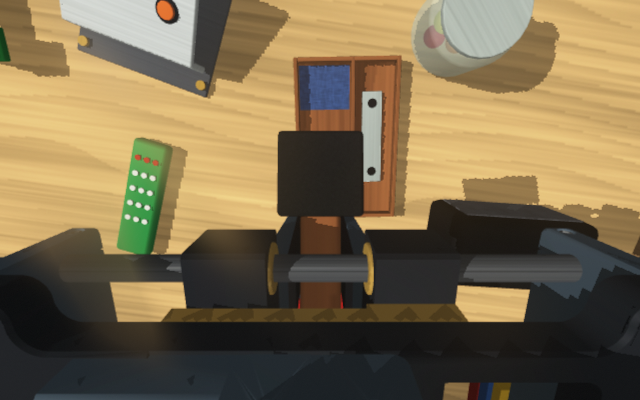

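The wrist view shows the brown tray: far edge from (294,58) to (401,56), blue pad at (300–350, 65–108), right edge running down to about (392,215).

```bash
python3 - <<'E'
from h import *
c=np.load("w6.npy",allow_pickle=True).item(); w=cv2.imread("pics/w6.png")[:,:,::-1].copy()
hsv=cv2.cvtColor(w,cv2.COLOR_RGB2HSV); m=cv2.inRange(hsv,np.array((0,120,40)),np.array((13,255,200)))
m=cv2.morphologyEx(m,cv2.MORPH_OPEN,np.ones((3,3),np.uint8)); n,l,s,_=cv2.connectedComponentsWithStats(m)
R=[];L=[];T=[]
for y in range(70,205,5):
    x=np.where(m[y,280:420])[0]+280
    R.append((x.max(),y)); 
    if y<126: L.append((x.min(),y))
for x in range(302,396,6): T.append((x,np.where(m[40:90,x])[0].min()+40))
for nm,P in (("R",R),("L",L),("T",T)):
    W=np.array([cast("",p,20,c)[:2] for p in P]); vx,vy,x0,y0=cv2.fitLine(W.astype(np.float32),cv2.DIST_HUBER,0,.01,.01).ravel()
    print(nm,P[0],P[-1],"dir",np.arctan(vy/vx) if nm!="T" else np.arctan(-vx/vy),"pt",x0,y0, "ends",W[0].round(1),W[-1].round(1))
E
```

```text
R (np.int64(400), 70) (np.int64(393), 200) dir 0.15660131 pt 555.3095 -345.98267 ends [ 622.5 -335.8] [ 456.  -361.3]
L (np.int64(294), 70) (np.int64(296), 125) dir 0.16233064 pt 571.7335 -209.54108 ends [ 603.6 -204.3] [ 537.7 -214.9]
T (302, np.int64(58)) (392, np.int64(56)) dir 0.16230461 pt 627.829 -267.52383 ends [ 618.8 -212.4] [ 636.9 -322.6]
```

```bash
python3 - <<'E'
from h import *
t=np.array([np.cos(.16),np.sin(.16),0]); n=np.array([-t[1],t[0],0])
P=517*t-335*n; print(P,move(P+90*Z,.16),move(P+45*Z,.16))
E
```

```text
[ 563.76810472 -248.35362711    0.        ] [88.666, 5.731, 156.895, -0.018] [88.681, 5.739, 201.895, -0.018]
```

Emit:
send_rows(
  steps=[
    [[30,2,20,-0.019],[60,4,50,-0.019],[89,5.7,80,-0.019],[89,5.7,115,-0.019],[89,5.7,145,-0.019],[89,5.7,165,-0.019],[89,5.7,180,-0.019],[89,5.7,190,-0.019],[89,5.7,196,-0.019],[89,5.7,200,-0.019],[89,5.7,200,-0.019],[89,5.7,200,-0.019]],
  ],
)

```text
clock: 18.77
tcp_pos: [564.8, -248.9, 47.8]
tcp_rot: [3.131, 0.247, 0.001]
force: [0.1, -0.4, -2.3]
grip_width: 0.234
grasp_force: 60.0
```

```bash
python3 - <<'E'
from h import *
t=np.array([np.cos(.16),np.sin(.16),0]); n=np.array([-t[1],t[0],0])
P=517*t-335*n; s=robot.sense(); print(s["clock"],s["force"],yaw(),move(P+40*Z,.16))
E
```

```text
18.7667 [ 0.10261749 -0.44564065 -2.25756237] 0.15725605739661808 [-0.924, -0.69, 7.773, -0.003]
```

Emit:
send_rows(
  steps=[
    [[-0.9,0,3,-0.003],[-0.9,-0.5,5,-0.003],[-0.9,-0.5,6.5,-0.003],[-0.9,-0.5,6.5,-0.003]],
  ],
)

```text
clock: 19.1
tcp_pos: [563.3, -248.2, 40.4]
tcp_rot: [-3.131, -0.251, 0.0]
force: [0.2, 0.4, -4.7]
grip_width: 0.236
grasp_force: 60.0
```

Emit:
send_rows(
  steps=[
    [[0,0,0.6,0],[0,0,1.2,0],[0,0,1.2,0]],
  ],
)

```text
clock: 19.35
tcp_pos: [563.4, -248.3, 40.0]
tcp_rot: [3.131, 0.251, 0.0]
force: [-4.2, 1.2, 8.1]
grip_width: 0.234
grasp_force: 60.0
```

Edge contact at z ≈ 40, as computed. I loosen the grip and follow the arc back so the mallet rocks flat.

Emit:
send_rows(
  force=3,
  steps=[
    [[0,0,0,0],[0,0,0,0],[0,0,0,0],[-2.2,0,2.1,0],[-4.5,0,4.2,0],[-6.7,0,6.5,0],[-8.7,0,8.9,0],[-10.7,0,11.3,0],[-12.4,0,13.8,0],[-14.2,0,16.5,0],[-15.7,0,18.3,0],[-15.7,0,18.3,0]],
  ],
)

```text
clock: 20.35
tcp_pos: [547.7, -250.9, 20.8]
tcp_rot: [-3.132, -0.251, 0.0]
force: [0.2, -0.1, -1.6]
grip_width: 0.238
grasp_force: 3.0
```

```bash
python3 - <<'E'
from h import *
s=robot.sense(); print(s["force"],s["torque"],s["grasp_force"])
w=robot.get_image("wrist"); cv2.imwrite("pics/w7.png",w[:,:,::-1]); c=robot.camera_info("wrist")
for b in blobs(w,(0,0,0),(180,255,60),1000,(255,90,385,224)):
    P=cv2.boxPoints(b[2]); print(b[:2],P.round(1).tolist(),[cast("",p,76,c)[:2].round(1).tolist() for p in P])
E
```

```text
[ 0.21262388 -0.12729567 -1.63088926] [-0.05861285  0.03449904 -0.02561235] 3.008047443398425
([320.3, 188.7], 6786) [[270.0, 154.0], [371.0, 154.0], [371.0, 223.0], [270.0, 223.0]] [[602.2, -222.6], [608.5, -261.5], [580.7, -267.3], [574.0, -226.0]]
```

Emit:
send_rows(
  hand=29,
  steps=[
    [[0,0,0,0],[0,0,0,0],[0,0,0,0],[0,0,0,0],[0,0,0,0]],
  ],
)

```text
clock: 20.82
tcp_pos: [547.9, -250.8, 21.1]
tcp_rot: [-3.132, -0.251, -0.0]
force: [0.3, 0.5, 0.6]
grip_width: 0.318
grasp_force: 0.0
```

```bash
python3 - <<'E'
from h import *
s=robot.sense(); print(s["force"],s["grip_width"]*91.2,s["tcp_pos"])
w=robot.get_image("wrist"); c=robot.camera_info("wrist")
for b in blobs(w,(0,0,0),(180,255,60),1000,(255,90,385,224)):
    P=cv2.boxPoints(b[2]); print(b[:2],P.round(1).tolist(),[cast("",p,76,c)[:2].round(1).tolist() for p in P])
E
```

```text
[0.26873281 0.53193631 0.5743284 ] 28.978165456409315 [ 547.91996361 -250.79253882   21.08223623]
([320.5, 181.9], 7984) [[271.0, 137.0], [370.0, 137.0], [370.0, 223.0], [271.0, 223.0]] [[608.9, -222.1], [615.0, -259.8], [580.7, -266.8], [574.2, -226.3]]
```

Emit:
send_rows(
  steps=[
    [[0,0,-3,0],[0,0,-8,0],[0,0,-15,0],[0,0,-25,0],[0,0,-45,0],[0,0,-75,0],[0,0,-110,0],[-20,0,-145,0],[-50,0,-180,0],[-80,0,-200,0],[-80,0,-200,0],[-80,0,-200,0]],
  ],
)

```text
clock: 21.87
tcp_pos: [468.5, -264.2, 223.6]
tcp_rot: [3.129, 0.248, 0.005]
force: [0.3, 0.1, -0.7]
grip_width: 0.318
grasp_force: 0.0
```

```bash
python3 - <<'E'
from h import *
s=robot.sense(); print(s["clock"],s["force"],s["tcp_pos"])
w=robot.get_image("wrist"); c=robot.camera_info("wrist"); a=robot.get_image("side"); b=robot.get_image("scene")
cr=lambda im,x,y,w,h: cv2.resize(im[y:y+h,x:x+w],(400,300),interpolation=cv2.INTER_CUBIC)
cv2.imwrite("pics/c8.png",np.vstack([np.hstack([cr(w,200,0,320,240),cr(a,220,130,160,120)]),np.hstack([cr(b,200,170,200,150),cv2.resize(w,(400,300))])])[:,:,::-1])
E
```

```text
21.8667 [ 0.34504865  0.05344026 -0.71115875] [ 468.46966975 -264.16262268  223.55610805]
```

View pics/c8.png

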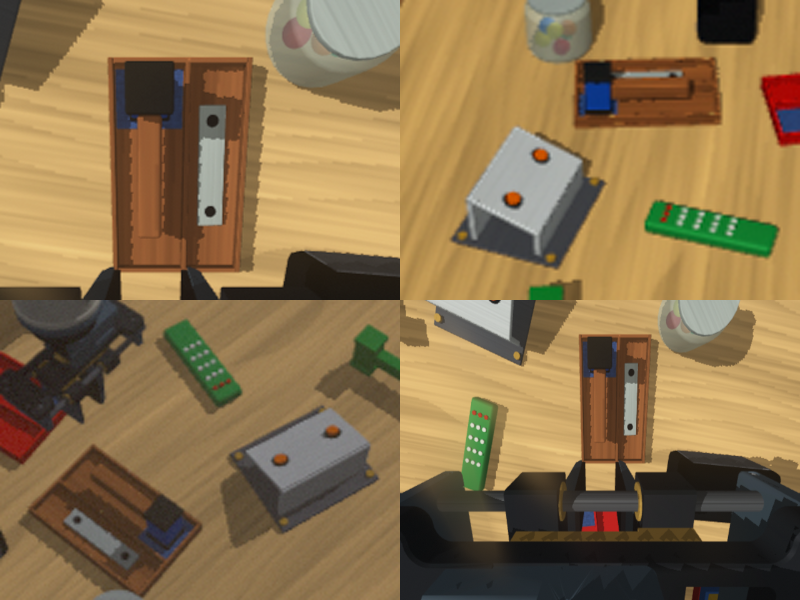

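The picture shows the mallet standing upright in the wide compartment, head on the blue pad and handle along the compartment. Both pins are down and nothing else has moved.

```bash
python3 -c "
from workcell import robot
print(robot.sign_off())"
```

```text
the job is handed in; nothing more can be done
None
```

I drove both pins down to their stops with the mallet, left then right, each holding a measured push of about 24 N without giving. The mallet stands in the wide compartment of the tray with its head at the blue-pad end, and I handed the job in at about 22 s.

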